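Clamp the bamboo spice tray to the ledge

TASK

Lock the bamboo spice tray to the ledge: take the red T-bar of the screw clamp that has the tray's flat lip under its pad, and turn it clockwise (seen from above) until the pad meets the lip, then a little more until it is snug but not hard-tightened. Leave the tray where it lies, do not turn the other, empty clamp, and let go of the bar at the end.

Things in the scene. Friction and masses are not known exactly. Their poses are not given: they have to be found in the camera images.
- clamp_bar (a joint): turn of the T-bar of the clamp over the tray, rad: starts at 0 to 0.3, grows clockwise seen from above, stop at 1.9. The pad sinks 6 mm per rad, the T-bar stays at its height. Turning takes 0.2 N m and it stays where left. The pad meets the lip at 0.4 to 1.1 rad (varies); past that, force grows 33 N and torque 0.2 N m per rad. 0.4 rad past first touch is snug (13 N); 40 N dents the bamboo.
- clamp_grip (a point): centre of the red T-bar of the clamp over the tray, on the upright screw axis, about 122 mm above the ledge; x along the bar, z up. Bar 80 mm long, 12 wide, 16 high, 18 mm balls at the ends (98 mm overall); grasp it across its 12 mm at the middle, from above. 30 mm free from bar centre down to the clamp's arm, but for a 20 mm hub in the middle. Dark steel frame, its post on the side away from the tray.
- clamp_pad: orange round pad, 28 mm across, 8 mm thick, under the screw of that clamp; origin at the centre of its underside, z up. Starts about 1 to 6 mm above the lip. It yields upward on a spring of 6 N per mm once it presses.
- tray: loose bamboo tray 170 by 180 mm, 32 mm high, 0.7 kg, holding three loose ceramic spice cups, a green scoop hooked on its edge; origin at the centre of its underside, z up. A flat lip 62 mm wide reaches 61 mm out along the tray's +y, its top 14 mm above the ledge; the pad stands over it.
- spare_end (a point): one ball end of the red T-bar of the other clamp, same model, standing empty with nothing under its pad; 42 mm from its screw axis, about 122 mm above the ledge. Leave it as it is.
There are look-alikes about, which are no part of the job. Leave any yellow look-alike of the part that bears clamp_bar alone.

How it is judged:
On the way:
1. the pad has met the lip (contact force between clamp_pad and tray above 1 N).
At the end, for the whole second after the job is handed in: The pad presses the tray's lip with 5 to 30 N and the bar rests; the tray is within 15 mm of where it was and the other clamp's bar end within 12 mm (contact force between clamp_pad and tray between 5 and 30 N and velocity of joint clamp_bar between -0.05 and 0.05 rad/s and distance of tray from where it was at the start of the episode below 0.015 m and distance of spare_end from where it was at the start of the episode below 0.012 m); the robot touches nothing.
It fails at once if the tray is pressed with more than 40 N (bamboo dented) (contact force between clamp_pad and tray above 40 N).
It fails at once if the tray is shoved more than 20 mm (distance of tray from where it was at the start of the episode above 0.02 m).
It fails at once if the other clamp's bar is turned (distance of spare_end from where it was at the start of the episode above 0.012 m).
It also fails if it takes over 42 s, if anything falls off the work surface, if the arm or the gripper's body presses on something with over 40 N, if the wrist force passes 120 N, or if a joint passes its speed limit or range.

ROBOT

A 7-joint arm with a two-finger parallel gripper is mounted at the origin on the work surface. World frame = base frame: x ahead of the robot, y to its left, z up, the work surface at z = 0. Lengths are in m, angles in rad, forces in N, time in s.
With the tool pointing down it reaches from about 0.425 to 0.875 m from the base axis. Payload 4.7 kg.
Tool frame: the origin (TCP) lies at the very end of the fingers, on their centre line; the grasp point (between the pads) lies 19 mm behind it; z points along the fingers, y is the line along which they close (so a half turn about z gives the same grasp; the last joint's range is limited). The gripper opens to 87 mm and grips with 3 to 60 N. Pads are 19 mm wide; open, the fingers measure 117 mm over their backs; the gripper's body (75 mm by 190 mm) begins 51 mm behind the grasp point.
Start: joints at [-1.264, 0.321, -0.07, 1.45, 0.023, 1.371, -0.057], TCP at [0.188, 0.622, 0.223] pointing down, gripper open.
Joint ranges: [-2.86, 2.86], [-0.3, 2.09], [-1.38, 1.24], [0.06, 2.45], [-1.56, 4.7], [0.09, 2.05], [-2.69, 2.69]. Speed limits (rad/s): [2.57, 2.57, 3.14, 3.14, 3.14, 3.14, 3.14].

INTERFACE

Orientations are given as a rotation vector (axis times angle).
In Python, from bench import ctrl, imaging, ticket gives the robot as it stands.
- The arm moves only by the tool jog_arm, never from a script. Its argument "rows" is text: rows parted by semicolons, each of 7 numbers parted by spaces: the shift along the tool's x, y, z in cm, then the turn, a rotation vector about the tool's x, y, z in rad, then the closure, from -1 (fully open) to 1 (shut), so that 0 is half open. A call has 1 to 5 rows; each row shifts and turns the commanded pose from where the row before left it, along the tool's axes as they then stand; what a row does not reach is not made up. A row lasts 1/8 s, in which the tool goes at most 62.5 mm and 10.7 degrees, less where a joint would pass 70% of its speed; a pose out of reach is approached as far as the arm can. A call with a gripper value outside its range is refused whole. The fingers move at their own pace and stop on an object; "force" is the grip in N (left out, the last holds). Time passes only in rows, so rows that do not move let the fingers close. It gives the time, the measured TCP pose, the force, the opening and the grip force at its end, in the units of the state.
- ctrl.get_state(): the state, without advancing time (a new reading comes with each control period).
- imaging.get_image(name): name is "scene" or "top" or "wrist"; returns a dict with "img" (384x512x3 uint8, blue, green, red), "vertical_fov" (degrees; the focal length in pixels is half the picture's height over the tangent of half this angle, whatever the lens; pixels are square), "cx", "cy" (the principal point, pixels), "origin" and "orientation" of the camera in the world. Camera axes: x right, y down, z forward; pixel columns grow to the right and rows downward; lengths in m; the calibration is good to about 2 mm. A picture is of the moment at which its call begins. There is no depth.
- ticket.close_job(): hands the job in; it is judged then, once.
The state is a dict: "time": time; "joint_positions": joint angles; "qd": joint speeds; "joint_torque": joint torques, N m; "position": TCP position; "tool_rot": TCP orientation; "ft_force": force on the tool from outside, world axes, zero at the start; "torque": the same for the moment, N m; "grip_width": opening from 0.0 (shut) to 1.0 (fully open); "grip_force": force on a finger pad.
Only numpy, scipy, OpenCV 4.12 (cv2) and the standard library are available. Lean on these libraries where they do the work, as an engineer would, in place of code of your own. Each camera call takes 0.05 s, during which the arm holds its last target. There are 200 camera calls.

## Working session

There is one attempt and no reset: what is moved stays moved. The work goes in short steps, Python scripts to look and compute and a tool call to move; the robot and the scene stay as the last step left them, time stands still between calls to the robot, and variables do not carry over. Pictures are saved under pics/ and viewed, at most 10 in all, crops included, and the job is handed in when it is done.

Besides the shell and the picture viewer there is one more tool, called after ">>>" as a command line: name --argument value ..., lists and objects as JSON in quotes. jog_arm: Moves the arm, as the interface text tells. Its arguments: {"type":"object","properties":{"rows":{"type":"string"},"force":{"type":"number"}},"required":["rows"]}

```bash
mkdir -p pics; cat > h.py <<'E'
import numpy as np, cv2
from bench import ctrl, imaging, ticket
from scipy.spatial.transform import Rotation as R
def rot(o):
    o=np.array(o,float)
    return o if o.shape==(3,3) else (R.from_rotvec(o).as_matrix() if o.size==3 else R.from_quat(o).as_matrix())
def ray(d,u,v):
    f=d['img'].shape[0]/2/np.tan(np.radians(d['vertical_fov'])/2)
    r=rot(d['orientation'])@np.array([(u-d['cx'])/f,(v-d['cy'])/f,1]); return np.array(d['origin']),r
def onz(d,u,v,z):
    o,r=ray(d,u,v); return o+r*(z-o[2])/r[2]
def blobs(d,mn=25):
    h=cv2.cvtColor(d['img'],cv2.COLOR_BGR2HSV)
    m=(((h[...,0]<6)|(h[...,0]>172))&(h[...,1]>130)&(h[...,2]>60)).astype(np.uint8)
    n,l,s,c=cv2.connectedComponentsWithStats(m)
    return [(s[i],c[i],cv2.minAreaRect(np.argwhere(l==i)[:,::-1].astype(np.float32))) for i in range(1,n) if s[i][4]>mn]
E
python3 - <<'E'
from h import *
ims=[]
for n in('scene','top'):
    d=imaging.get_image(n); ims.append(d['img']); print(n,d['orientation'],d['origin'],d['vertical_fov'])
    for s,c,r in blobs(d): print(s,c.round(1),[np.round(x,1) for x in r], onz(d,*c,.122).round(3))
    cv2.imwrite(f'pics/{n}0.png',d['img'])
E
```

```text
scene [-2.04353528 -1.3515376   0.53482192] [ 1.23754424 -0.31435607  0.87512838] 52.00422735579311
[177   0   7  13  63] [179.6   5. ] [array([180.,   6.]), array([12.,  6.]), np.float64(90.0)] [-0.637  0.119  0.122]
[193 132  16  20  95] [200.3 140.4] [array([200.9, 141.6]), array([23.6,  4.7]), np.float64(56.3)] [ 0.346 -0.097  0.122]
[293 144  14  26 115] [299.2 157.6] [array([299.1, 156.2]), array([26.5,  5.8]), np.float64(66.8)] [0.527 0.139 0.122]
[212 177   7  30 134] [215.  192.6] [array([215. , 191.5]), array([29.,  6.]), np.float64(90.0)] [ 0.562 -0.127  0.122]
[148 257  14  42 244] [154.  277.3] [array([154.1, 277.4]), array([ 7.9, 41.9]), np.float64(9.5)] [ 0.746 -0.331  0.122]
top [-2.10340306  2.13021551 -0.19357235] [ 0.38660686 -0.02451286  1.03761452] 49.03625966494724
[380  95  18  39 203] [388.6 115. ] [array([389.2, 114.4]), array([ 6.9, 41.2]), np.float64(20.6)] [ 0.748 -0.331  0.122]
[292 178  18  42 218] [301.1 198.7] [array([301. , 198.3]), array([ 6.2, 43. ]), np.float64(17.7)] [ 0.555 -0.124  0.122]
[175 195  14  43 228] [181.6 215.9] [array([181.5, 216. ]), array([ 6.1, 43.4]), np.float64(13.0)] [0.52  0.139 0.122]
[286 268  13  47 241] [292.  290.7] [array([292., 291.]), array([46.7,  6.2]), np.float64(81.9)] [ 0.357 -0.098  0.122]
```

View pics/scene0.png

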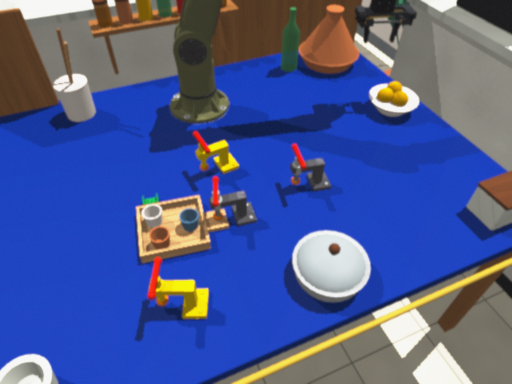

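View pics/top0.png

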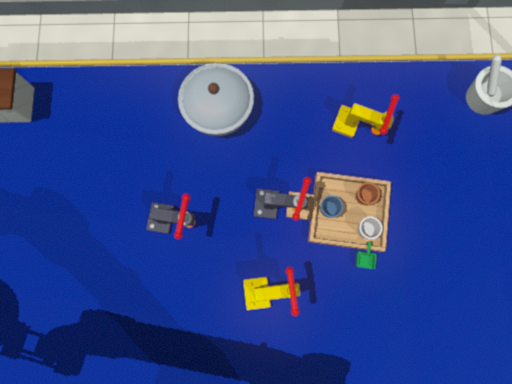

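The red bars in the top view:
- (301,199): dark frame, with the tray's lip under its pad.
- (181,216): dark frame, empty.
- (389,115) and (292,291): yellow look-alikes.

The one at (301,199) fits the description. I'll confirm it in an enlarged crop.

```bash
python3 - <<'E'
from h import *
d=imaging.get_image('top'); e=imaging.get_image('scene')
a=cv2.resize(d['img'][150:250,240:400],None,fx=5,fy=5,interpolation=cv2.INTER_CUBIC)
b=cv2.resize(e['img'][160:250,130:270],(800,514))
cv2.imwrite('pics/c1.png',cv2.resize(np.hstack([cv2.resize(a,(800,500)),cv2.resize(b,(800,500))]),(800,250)) if 0 else np.vstack([cv2.resize(a,(480,300)),cv2.resize(b,(480,300))]))
s,c,r=blobs(d)[1]; box=cv2.boxPoints(r); 
P=np.array([onz(d,*p,.128)[:2] for p in box]); print(P.round(3),P.mean(0))
L=sorted([(np.linalg.norm(P[i]-P[i-1]),P[i]-P[i-1]) for i in range(4)],key=lambda t:t[0])
print([l[0] for l in L], np.arctan2(*L[3][1][::-1]))
# triangulate
o1,r1=ray(d,*c); o2,r2=ray(e,*blobs(e)[3][1]); print(blobs(e)[3][1])
t=np.linalg.lstsq(np.c_[r1,-r2],o2-o1,rcond=None)[0]; print(o1+r1*t[0],o2+r2*t[1])
st=ctrl.get_state(); print(st); print(rot(st['tool_rot']).round(3))
E
```

```text
[[ 0.512 -0.101]
 [ 0.603 -0.133]
 [ 0.599 -0.146]
 [ 0.508 -0.114]] [ 0.55529554 -0.12362617]
[np.float64(0.013403684771601868), np.float64(0.013653306169356595), np.float64(0.09642061437433341), np.float64(0.09651643361173937)] -0.33318934666026706
[214.99259259 192.68148148]
[ 0.55639024 -0.12501248  0.11527648] [ 0.55628462 -0.12533155  0.11529181]
{'time': 0.2, 'joint_positions': array([-1.26387031,  0.32156137, -0.07008077,  1.45120769,  0.02260417,
        1.37080227, -0.05693862]), 'qd': array([-1.73672329e-04, -3.56506906e-03,  2.42296765e-04, -1.64374348e-03,
        9.72145665e-04, -5.40660589e-05,  1.69561138e-03]), 'joint_torque': array([ 4.07070183e-05, -4.91162753e+01, -4.03488334e-01, -3.12492692e+01,
       -6.38311682e-02,  4.07005625e-02,  1.30795424e-04]), 'position': array([0.18757935, 0.62200176, 0.22186601]), 'tool_rot': array([-4.58348220e-01, -3.10788445e+00,  1.86782505e-03]), 'ft_force': array([-0.12374723,  0.67052792, -0.00504976]), 'torque': array([-0.03639745,  0.05392438,  0.02937536]), 'grip_force': 0.0, 'grip_width': 1.000580354991898}
[[-0.957  0.289 -0.   ]
 [ 0.289  0.957 -0.001]
 [-0.    -0.001 -1.   ]]
```

View pics/c1.png

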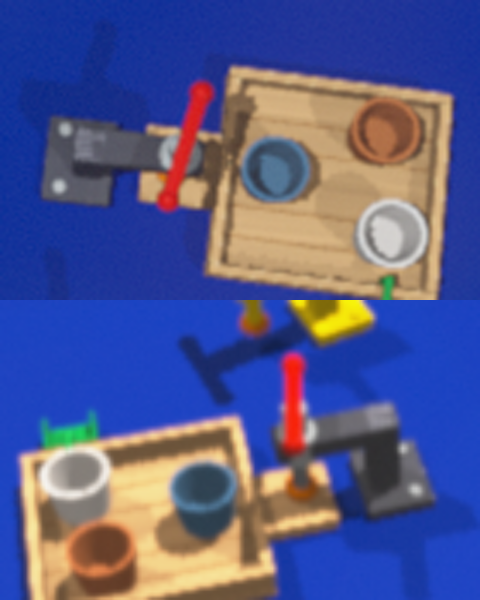

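The crop confirms it. The dark clamp at (301,199) in the top view has the lip under its orange pad, with the bar centre at about (0.556, -0.125) and yaw -0.333. I'm moving above it.

>>> jog_arm --rows "-2 -2 0 0 0 0 -1;-4 -4.3 0 0 0 0 -1;-4 -4.3 0 0 0 0 -1;-4 -4.3 0 0 0 0 -1;-4 -4.3 0 0 0 0 -1"

```text
time: 0.82
position: [0.3053, 0.3847, 0.2225]
tool_rot: [0.458, 3.108, 0.0]
ft_force: [0.2, 0.5, 0.6]
grip_width: 0.997
grip_force: 0.0
```

>>> jog_arm --rows "-4 -4.3 0 0 0 0 -1;-4 -4.3 0 0 0 0 -1;-4 -4.3 0 0 0 0 -1;-4 -4.3 0 0 0 0 -1;-4 -4.3 0 0 0 0 -1"

```text
time: 1.45
position: [0.4345, 0.1212, 0.2227]
tool_rot: [0.458, 3.107, 0.001]
ft_force: [0.2, 0.4, -1.0]
grip_width: 1.003
grip_force: 0.0
```

>>> jog_arm --rows "-4 -4.3 0 0 0 0 -1;-4 -4.3 0 0 0 0 -1;-4 -4.3 0 0 0 0 -1;-4 -4.3 0 0 0 0 -1;-2.8 -3 0 0 0 0.04 -1"

```text
time: 2.08
position: [0.5562, -0.1275, 0.2227]
tool_rot: [0.525, 3.097, -0.001]
ft_force: [-0.3, 0.9, 0.1]
grip_width: 1.0
grip_force: 0.0
```

```bash
cat > look.py <<'E'
from h import *
import sys
d=imaging.get_image('wrist'); cv2.imwrite(sys.argv[1],d['img'])
st=ctrl.get_state(); T=rot(st['tool_rot']); p=np.array(st['position'])
print(st['time'],p.round(4),T[:,0].round(3),np.round(st['joint_positions'],2),np.round(st['torque'],3),np.round(st['ft_force'],2), d['origin'])
for s,c,r in blobs(d,150):
    P=np.array([onz(d,*q,.126) for q in cv2.boxPoints(r)]); C=P.mean(0)
    E=[P[1]-P[0],P[2]-P[1]]; E.sort(key=np.linalg.norm)
    print(s[4],c.round(0),C.round(4),[round(float(np.linalg.norm(x)),4) for x in E],'yaw',np.arctan(E[1][1]/E[1][0]).round(3),'shift in tool cm',((C-p)@T*100).round(2),'dir in tool',(E[1]@T/np.linalg.norm(E[1])).round(3))
E
python3 look.py pics/w1.png
```

```text
2.125 [ 0.5572 -0.133   0.2227] [-0.942  0.335 -0.004] [-0.46  0.18  0.74  1.67 -0.12  1.33  1.52] [-0.24  -0.081  0.004] [ 0.67 -2.39  0.92] [ 0.48974589 -0.10403747  0.38445598]
216 [232.   5.] [ 0.4045 -0.0969  0.126 ] [0.0077, 0.0166] yaw 1.236 shift in tool cm [15.64 -1.67  9.61] dir in tool [ 0.008  1.    -0.005]
916 [260. 188.] [ 0.5572 -0.1254  0.126 ] [0.0133, 0.0952] yaw -0.304 shift in tool cm [0.29 0.77 9.66] dir in tool [-0.999  0.038  0.004]
```

View pics/w1.png

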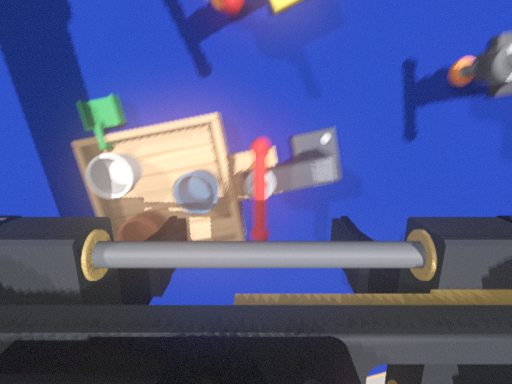

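The wrist view shows the red bar at (260,188), from the ball at (262,145) to the ball at (260,235). The lip and orange pad sit just left of the hub. The position agrees with the top view to about 1 mm, so I'm correcting and descending.

>>> jog_arm --rows "0.25 0.75 0 0 0 -0.03 -1;0 0 3 0 0 0 -1;0 0 3 0 0 0 -1;0 0 2 0 0 0 -1;0 0 0 0 0 0 -1" --force 25

```text
time: 2.75
position: [0.5544, -0.1143, 0.1411]
tool_rot: [-0.468, -3.103, -0.001]
ft_force: [-0.3, 0.3, 0.5]
grip_width: 1.001
grip_force: 0.0
```

```bash
python3 look.py pics/w2.png; python3 - <<'E'
from h import *
for n in('top','scene'):
    d=imaging.get_image(n); st=ctrl.get_state(); T=rot(st['tool_rot'])
    for s,c,r in blobs(d): print(n,s[4],c.round(1),onz(d,*c,.122).round(4))
E
```

```text
2.8 [ 0.5554 -0.115   0.1424] [-0.955  0.296  0.001] [-0.46  0.24  0.71  1.79 -0.17  1.18  1.57] [ 0.038  0.013 -0.002] [-0.39  0.41  0.46] [ 0.48783721 -0.09354818  0.30309951]
1596 [246. 195.] [ 0.535  -0.1155  0.126 ] [0.016, 0.0558] yaw -0.297 shift in tool cm [ 1.93 -0.65  1.64] dir in tool [-1.     0.003 -0.001]
495 [244. 281.] [ 0.5906 -0.135   0.126 ] [0.0157, 0.0194] yaw -0.3 shift in tool cm [-3.96 -0.87  1.63] dir in tool [-1.    -0.    -0.001]
top 203 [388.5 115. ] [ 0.7476 -0.3311  0.122 ]
top 229 [181.6 215.9] [0.5202 0.1395 0.122 ]
scene 122 [299.2 157.3] [0.5261 0.1391 0.122 ]
scene 138 [215.2 192.7] [ 0.5626 -0.1265  0.122 ]
scene 264 [154.2 276.6] [ 0.7448 -0.3306  0.122 ]
```

View pics/w2.png

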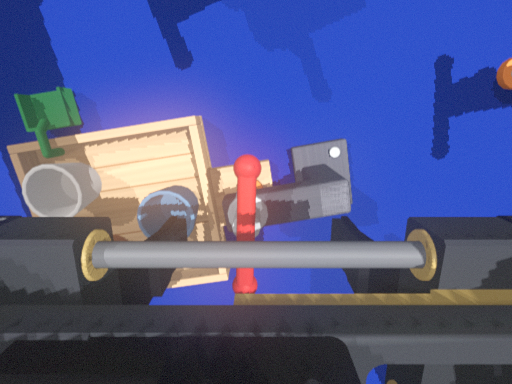

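The bar is now at column 246 between the open fingers, from row 165 to row 285. It is offset about -7.5 mm in tool y because the previous reading was taken before the arm had settled. I'm correcting, descending and closing.

>>> jog_arm --rows "-0.1 -0.75 0 0 0 0 -1;0 0 2 0 0 0 -1;0 0 1.2 0 0 0 -1;0 0 0 0 0 0 -1;0 0 0 0 0 0 0.2"

```text
time: 3.52
position: [0.5546, -0.1243, 0.1105]
tool_rot: [-0.474, -3.106, 0.0]
ft_force: [0.2, 0.1, -0.2]
grip_width: 0.95
grip_force: 0.0
```

>>> jog_arm --rows "0 0 0 0 0 0 0.6;0 0 0 0 0 0 1;0 0 0 0 0 0 1;0 0 0 0 0 0 1;0 0 0 0 0 0 1"

```text
time: 4.15
position: [0.5545, -0.1242, 0.1106]
tool_rot: [0.474, 3.106, 0.0]
ft_force: [0.3, 0.7, 0.1]
grip_width: 0.4
grip_force: 0.0
```

```bash
cat > s.py <<'E'
from h import *
s=ctrl.get_state(); T=rot(s['tool_rot'])
print(round(s['time'],2),np.round(s['position'],4),'yaw',np.arctan(T[1,0]/T[0,0]).round(4),'q',np.round(s['joint_positions'],2),'F',np.round(s['ft_force'],2),'M',np.round(s['torque'],3),s['grip_width']*87,s['grip_force'])
E
python3 s.py
```

```text
4.15 [ 0.5545 -0.1242  0.1106] yaw -0.3027 q [-0.44  0.27  0.7   1.82 -0.2   1.12  1.6 ] F [0.31 0.68 0.13] M [ 0.017 -0.01  -0.043] 34.78228182964198 0.0
```

>>> jog_arm --rows "0 0 0 0 0 0 1;0 0 0 0 0 0 1;0 0 0 0 0 0 1;0 0 0 0 0 0 1;0 0 0 0 0 0 1"

```text
time: 4.78
position: [0.5547, -0.1235, 0.1106]
tool_rot: [0.473, 3.106, 0.001]
ft_force: [1.7, 4.1, -0.2]
grip_width: 0.217
grip_force: 25.0
```

```bash
python3 s.py
```

```text
4.78 [ 0.5547 -0.1235  0.1106] yaw -0.3023 q [-0.44  0.27  0.7   1.82 -0.2   1.12  1.6 ] F [ 1.69  4.07 -0.2 ] M [ 0.706 -0.257  0.001] 18.882629858098046 25.000054836273193
```

The opening is 18.9 mm, so the tips are on the hub rather than the 12 mm bar. I'm opening a bit, raising 6 mm and closing again.

>>> jog_arm --rows "0 0 0 0 0 0 0.3;0 0.1 0 0 0 0 0.3;0 0 -0.6 0 0 0 0.3;0 0 0 0 0 0 1;0 0 0 0 0 0 1"

```text
time: 5.4
position: [0.5549, -0.1235, 0.1167]
tool_rot: [0.474, 3.105, -0.0]
ft_force: [0.7, -0.3, 1.6]
grip_width: 0.206
grip_force: 13.9
```

>>> jog_arm --rows "0 0 0 0 0 0 1;0 0 0 0 0 0 1;0 0 0 0 0 0 1"

```text
time: 5.78
position: [0.5552, -0.1236, 0.1178]
tool_rot: [0.475, 3.104, 0.001]
ft_force: [-2.2, 1.1, 6.9]
grip_width: 0.135
grip_force: 27.6
```

```bash
python3 s.py
```

```text
5.78 [ 0.5552 -0.1236  0.1178] yaw -0.3035 q [-0.44  0.26  0.71  1.81 -0.19  1.13  1.6 ] F [-2.24  1.08  6.91] M [ 0.101  0.416 -0.137] 11.76332091895264 27.563305869698524
```

The opening is now 11.8 mm, so the bar is gripped. I'm turning clockwise (+tool z) in steps and watching the torque.

>>> jog_arm --rows "0 0 -0.05 0 0 0 1;0 0 0 0 0 0 1;0 0 0 0 0 0.05 1;0 0 0 0 0 0.05 1" --force 60

```text
time: 6.28
position: [0.5553, -0.1234, 0.1178]
tool_rot: [0.63, 3.077, 0.0]
ft_force: [-2.0, 0.6, 6.4]
grip_width: 0.128
grip_force: 63.4
```

```bash
python3 s.py
```

```text
6.28 [ 0.5553 -0.1234  0.1178] yaw -0.4036 q [-0.45  0.27  0.72  1.81 -0.19  1.14  1.5 ] F [-1.95  0.55  6.42] M [0.006 0.249 0.216] 11.16351496509918 63.41067172586918
```

>>> jog_arm --rows "0 0 0 0 0 0.05 1;0 0 0 0 0 0.05 1"

```text
time: 6.52
position: [0.5554, -0.1232, 0.1178]
tool_rot: [0.782, 3.041, 0.001]
ft_force: [-2.1, 0.5, 5.4]
grip_width: 0.134
grip_force: 63.4
```

```bash
python3 s.py
```

```text
6.53 [ 0.5554 -0.1232  0.1178] yaw -0.5035 q [-0.46  0.27  0.74  1.81 -0.2   1.14  1.41] F [-2.1   0.51  5.4 ] M [0.099 0.174 0.2  ] 11.617297684871081 63.40439893305302
```

>>> jog_arm --rows "0 0 0 0 0 0.05 1;0 0 0 0 0 0.05 1"

```text
time: 6.78
position: [0.5555, -0.123, 0.1178]
tool_rot: [0.933, 2.999, 0.001]
ft_force: [-0.9, 0.6, 5.7]
grip_width: 0.128
grip_force: 63.4
```

```bash
python3 s.py
```

```text
6.78 [ 0.5555 -0.123   0.1178] yaw -0.6033 q [-0.48  0.27  0.75  1.81 -0.21  1.14  1.31] F [-0.93  0.58  5.72] M [0.151 0.133 0.158] 11.099076524795025 63.39336320757866
```

>>> jog_arm --rows "0 0 0 0 0 0.05 1;0 0 0 0 0 0.05 1"

```text
time: 7.02
position: [0.5556, -0.1229, 0.1178]
tool_rot: [1.081, 2.948, 0.001]
ft_force: [0.4, 1.0, 5.6]
grip_width: 0.134
grip_force: 63.4
```

```bash
python3 s.py
```

```text
7.03 [ 0.5556 -0.1229  0.1178] yaw -0.7031 q [-0.49  0.28  0.77  1.81 -0.21  1.14  1.22] F [0.36 0.99 5.64] M [0.142 0.098 0.222] 11.680692549703185 63.37868705391884
```

>>> jog_arm --rows "0 0 0 0 0 0.05 1;0 0 0 0 0 0.05 1"

```text
time: 7.28
position: [0.5557, -0.1228, 0.1178]
tool_rot: [1.227, 2.89, 0.002]
ft_force: [-0.3, 0.6, 5.6]
grip_width: 0.131
grip_force: 63.7
```

```bash
python3 s.py
```

```text
7.28 [ 0.5557 -0.1228  0.1178] yaw -0.8031 q [-0.5   0.28  0.79  1.81 -0.22  1.14  1.12] F [-0.34  0.6   5.61] M [ 0.179 -0.02   0.198] 11.428077449255355 63.65697763860226
```

>>> jog_arm --rows "0 0 0 0 0 0.05 1;0 0 0 0 0 0.05 1"

```text
time: 7.52
position: [0.5558, -0.1226, 0.1178]
tool_rot: [1.37, 2.825, 0.002]
ft_force: [0.5, 1.1, 4.1]
grip_width: 0.132
grip_force: 63.6
```

```bash
python3 s.py; python3 - <<'E'
from h import *
d=imaging.get_image('scene'); cv2.imwrite('pics/s2.png',cv2.resize(np.hstack([cv2.imread('pics/scene0.png')[165:245,195:265],d['img'][165:245,195:265]]),(800,457),interpolation=cv2.INTER_CUBIC))
E
```

```text
7.53 [ 0.5558 -0.1226  0.1178] yaw -0.9029 q [-0.52  0.28  0.8   1.81 -0.22  1.14  1.03] F [0.5  1.05 4.11] M [ 0.244 -0.051  0.215] 11.44456744498163 63.62466149032116
```

View pics/s2.png

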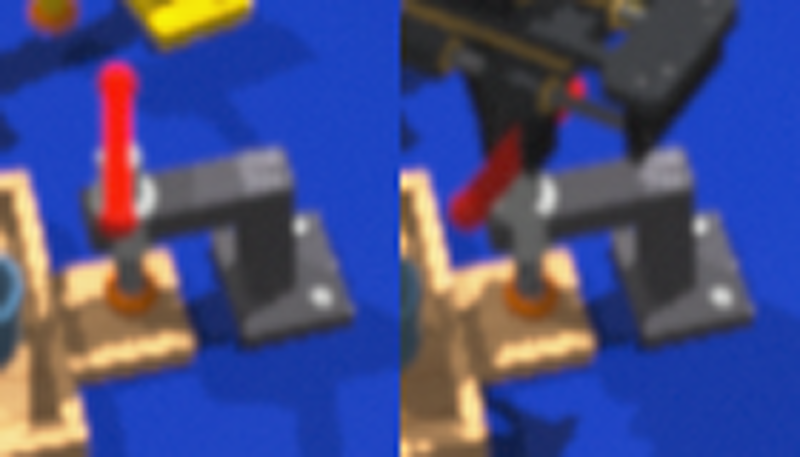

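The bar has clearly turned about 0.6 rad with the gripper, and the pad at (530,295) in the crop's right half is at or near the lip. From here I'll track the orange pad's sub-pixel height, since it stops sinking at contact, along with the torque.

```bash
cat > pad.py <<'E'
from h import *
def pad(im):
    w=im[200:224,205:230].astype(float)
    h=cv2.cvtColor(im,cv2.COLOR_BGR2HSV)[200:224,205:230]
    k=(h[...,0]>4)&(h[...,0]<15)&(h[...,1]>185)
    wt=k*(w[...,2]-w[...,0]); y,x=np.mgrid[200:224,205:230]
    return k.sum(),(wt*x).sum()/wt.sum(),(wt*y).sum()/wt.sum(), np.argwhere(k).max(0), np.argwhere(k).min(0)
if __name__=='__main__':
    print(pad(cv2.imread('pics/scene0.png')))
    r=[pad(imaging.get_image('scene')['img']) for _ in range(2)]; print(r)
    M=[]
    s=ctrl.get_state(); print(s['torque'][2])
E
python3 pad.py
```

```text
(np.int64(26), np.float64(216.9746558197747), np.float64(217.0982478097622), array([19, 16]), array([14,  9]))
[(np.int64(25), np.float64(216.97292835919444), np.float64(217.59953780125454), array([20, 16]), array([15,  8])), (np.int64(26), np.float64(217.0295155598332), np.float64(217.67147898620468), array([20, 16]), array([15,  8]))]
0.07045857071642539
```

>>> jog_arm --rows "0 0 0 0 0 0.05 1;0 0 0 0 0 0.05 1"

```text
time: 7.92
position: [0.556, -0.1225, 0.1178]
tool_rot: [1.509, 2.753, 0.003]
ft_force: [1.3, 1.2, 4.3]
grip_width: 0.131
grip_force: 63.6
```

```bash
python3 s.py;python3 pad.py
```

```text
7.92 [ 0.556  -0.1225  0.1178] yaw -1.0027 q [-0.53  0.29  0.82  1.81 -0.23  1.14  0.93] F [1.3  1.24 4.26] M [ 0.217 -0.178  0.263] 11.405927759793714 63.60834985971451
(np.int64(26), np.float64(216.9746558197747), np.float64(217.0982478097622), array([19, 16]), array([14,  9]))
[(np.int64(26), np.float64(217.10259698621354), np.float64(217.80410387944855), array([20, 16]), array([15,  8])), (np.int64(25), np.float64(217.03640537881273), np.float64(217.73827484421122), array([20, 16]), array([15,  8]))]
0.16137346969994512
```

>>> jog_arm --rows "0 0 0 0 0 0.05 1;0 0 0 0 0 0.05 1"

```text
time: 8.28
position: [0.5562, -0.1224, 0.1178]
tool_rot: [1.644, 2.675, 0.003]
ft_force: [0.4, 0.8, 4.5]
grip_width: 0.129
grip_force: 64.0
```

```bash
python3 s.py;python3 pad.py
```

```text
8.28 [ 0.5562 -0.1224  0.1178] yaw -1.1024 q [-0.54  0.29  0.84  1.81 -0.24  1.14  0.84] F [0.35 0.82 4.54] M [ 0.235 -0.294  0.285] 11.250331050425345 64.01675172150135
(np.int64(26), np.float64(216.9746558197747), np.float64(217.0982478097622), array([19, 16]), array([14,  9]))
[(np.int64(25), np.float64(217.0465961665565), np.float64(217.7412425644415), array([20, 16]), array([15,  8])), (np.int64(25), np.float64(217.0465961665565), np.float64(217.7405816259088), array([20, 16]), array([15,  8]))]
0.14586834884391126
```

The pad stopped sinking at about 0.45 to 0.65 rad of turn, and the torque has risen since then. I'm turning to 1.0 rad in total, which puts it about 0.4 to 0.55 rad past contact.

>>> jog_arm --rows "0 0 0 0 0 0.05 1;0 0 0 0 0 0.05 1"

```text
time: 8.62
position: [0.5563, -0.1224, 0.1178]
tool_rot: [1.775, 2.59, 0.003]
ft_force: [1.8, 2.1, 4.7]
grip_width: 0.131
grip_force: 64.0
```

```bash
python3 s.py;python3 pad.py
```

```text
8.62 [ 0.5563 -0.1224  0.1178] yaw -1.2018 q [-0.56  0.3   0.85  1.81 -0.25  1.14  0.75] F [1.82 2.08 4.74] M [ 0.252 -0.388  0.241] 11.395780451423226 64.02892917394638
(np.int64(26), np.float64(216.9746558197747), np.float64(217.0982478097622), array([19, 16]), array([14,  9]))
[(np.int64(25), np.float64(217.30636030636032), np.float64(217.75924075924075), array([20, 16]), array([15,  9])), (np.int64(24), np.float64(217.17539627842868), np.float64(217.7856650585803), array([20, 16]), array([15,  9]))]
0.19854410906204842
```

>>> jog_arm --rows "0 0 0 0 0 0.05 1;0 0 0 0 0 0.05 1"

```text
time: 8.98
position: [0.5565, -0.1223, 0.1178]
tool_rot: [1.901, 2.498, 0.004]
ft_force: [3.2, 1.9, 4.3]
grip_width: 0.131
grip_force: 64.3
```

```bash
python3 s.py;python3 pad.py
```

```text
8.97 [ 0.5565 -0.1223  0.1178] yaw -1.3011 q [-0.57  0.3   0.87  1.81 -0.25  1.14  0.65] F [3.24 1.9  4.27] M [ 0.444 -0.559  0.339] 11.417584693114652 64.25072059035301
(np.int64(26), np.float64(216.9746558197747), np.float64(217.0982478097622), array([19, 16]), array([14,  9]))
[(np.int64(25), np.float64(217.00641025641025), np.float64(217.57115384615383), array([20, 16]), array([14,  9])), (np.int64(25), np.float64(217.01376440460947), np.float64(217.56786171574905), array([20, 16]), array([14,  9]))]
0.1768388474344959
```

The torque has climbed to about 0.3, which matches about 0.5 rad past contact. I'm letting go and backing up.

>>> jog_arm --rows "0 0 0 0 0 0 1;0 0 0 0 0 0 0.4;0 0 0 0 0 0 0;0 0 0 0 0 0 -0.2;0 0 0 0 0 0 -0.2"

```text
time: 9.7
position: [0.5536, -0.1239, 0.1163]
tool_rot: [-1.903, -2.497, 0.002]
ft_force: [0.5, 0.5, -0.1]
grip_width: 0.499
grip_force: 0.0
```

>>> jog_arm --rows "0 0 -1 0 0 0 -0.2;0 0 -3 0 0 0 -0.2;0 0 -4 0 0 0 -0.2;0 0 -3 0 0 0 -0.2;0 0 0 0 0 0 -0.2"

```text
time: 10.32
position: [0.5563, -0.1238, 0.2297]
tool_rot: [1.902, 2.496, 0.004]
ft_force: [-1.3, -0.1, -0.3]
grip_width: 0.597
grip_force: 0.0
```

```bash
python3 look.py pics/w3.png; python3 pad.py; python3 - <<'E'
from h import *
d=imaging.get_image('scene'); cv2.imwrite('pics/s3.png',cv2.resize(d['img'][130:270,120:340],(800,509),interpolation=cv2.INTER_CUBIC))
E
```

```text
10.375 [ 0.5553 -0.1234  0.2279] [-0.265  0.964 -0.   ] [-0.62  0.19  0.91  1.68 -0.15  1.35  0.58] [-0.035  0.066 -0.021] [-0.09  0.19 -0.53] [ 0.53621418 -0.05645355  0.39139806]
1562 [ 54. 105.] [ 0.3623 -0.0965  0.126 ] [0.0171, 0.0938] yaw 0.116 shift in tool cm [  7.72 -17.91  10.16] dir in tool [-0.152  0.988  0.002]
1294 [258. 186.] [ 0.5555 -0.1224  0.126 ] [0.0163, 0.0989] yaw -1.294 shift in tool cm [ 0.1   0.03 10.19] dir in tool [-1.     0.009  0.   ]
(np.int64(26), np.float64(216.9746558197747), np.float64(217.0982478097622), array([19, 16]), array([14,  9]))
[(np.int64(25), np.float64(217.00672215108835), np.float64(217.57682458386682), array([20, 16]), array([14,  9])), (np.int64(23), np.float64(217.00207540643376), np.float64(217.4202698028364), array([20, 16]), array([14,  9]))]
0.04565291812707463
```

View pics/s3.png

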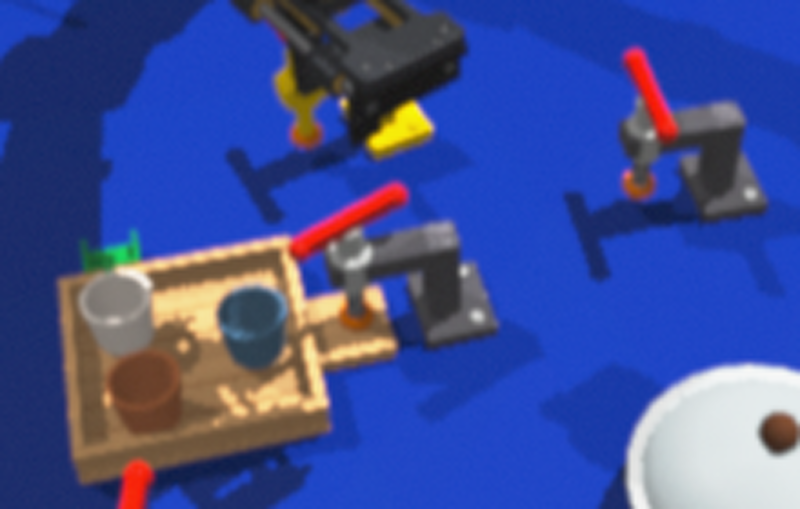

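The picture shows the bar turned to yaw -1.294, about 0.99 rad in all, with the gripper clear, the tray in place and the pad on the lip at (357,315). The pad sank only about 2 to 3 mm, against 6 mm if it had moved freely. That puts it about 0.5 to 0.65 rad past touch, roughly 16 to 21 N, so I'm handing in.

```bash
python3 -c "
from h import *
print(ticket.close_job())"
```

```text
the job is handed in; nothing more can be done
None
```

I turned the tray clamp's T-bar about 1 rad clockwise, until the pad was snug on the lip at an estimated 16–21 N, then released it and handed the job in; the hand-in returned no verdict, and the tray and the other clamp looked undisturbed.

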